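# Gauge a grip block in a bench caliper

### The arm

A 6-joint arm with a two-finger parallel gripper is mounted at the origin on a cart in front of the work surface, level with it; the furniture and walls round the work are solid. World frame = base frame: x ahead of the robot, y to its left, z up, the work surface at z = 0. Lengths are in m, angles in rad, forces in N, time in s.
With the tool pointing down it reaches from about 0.325 to 0.9 m from the base axis. Payload 6.1 kg.
Tool frame: the origin (TCP) lies at the centre of the arm's flange, where the gripper is bolted on; the fingertips stand 182 mm ahead of it and the grasp point (between the pads) lies ctrl.hold_point_z ahead of it (ctrl.hold_point_z is the distance from the TCP to the grasp point, in m); z points along the fingers, y is the line along which they close (so a half turn about z gives the same grasp; the last joint's range is limited). The gripper opens to 87 mm and grips with 3 to 60 N. Pads are 19 mm wide; open, the fingers measure 117 mm over their backs; the gripper's body (75 mm by 190 mm) begins 51 mm behind the grasp point.
Start: joints at [1.162, 0.22, 1.526, -0, 1.395, -0.126], TCP at [0.174, 0.6, 0.405] pointing down, gripper open.
Joint ranges: [-2.98, 2.98], [-0.91, 2.08], [0.09, 2.57], [-1.24, 4.39], [0.2, 2.65], [-2.68, 2.68]. Speed limits (rad/s): [2.57, 2.57, 3.01, 3.14, 3.14, 3.14].

### API

Orientations are given as [roll, pitch, yaw] about the fixed x, y, z axes, in that order (R = Rz(yaw) Ry(pitch) Rx(roll)).
In Python, from workcell import ctrl gives the robot as it stands. Calls block until the motion is done:
- ctrl.move_to(position, orientation): joint-space move of the TCP to a pose.
- ctrl.line_to(position, rate=0.15, frame=None, force_limit=None): straight line of the TCP; frame=None keeps the orientation; rate is the mean speed in m/s. With force_limit (N) it stops when the force on the tool has changed by that much, and returns True; else False.
- ctrl.move_j(angles): joint-space move.
- ctrl.gripper_to(opening, effort=None): finger opening in m; effort is the grip in N (None keeps the last); returns when the fingers have stopped.
- ctrl.pause(seconds).
- ctrl.inverse_kinematics(position, orientation): joint angles nearest the present ones, or None.
- ctrl.get_state(): the state.
- ctrl.get_image(name): name is "scene" or "top" or "wrist"; returns a dict with "color" (384x512x3 uint8, red, green, blue), "fovy" (degrees; the focal length in pixels is half the picture's height over the tangent of half this angle, whatever the lens; pixels are square), "cx", "cy" (the principal point, pixels), "rvec" (rotation vector, rad) and "tvec" (3), from world to camera coordinates, as OpenCV has them; the wrist camera has in their place "tool_from_camera" (4x4, takes a point from camera to tool coordinates, whose origin is the TCP and whose axes are the flange's). Camera axes: x right, y down, z forward; pixel columns grow to the right and rows downward; lengths in m; the calibration is good to about 2 mm. A picture is of the moment at which its call begins: read the wrist's pose just before it. There is no depth.
A pose or a line that the arm cannot do raises ctrl.MotionError and nothing moves.
- ctrl.close_job(): hands the job in; it is judged then, once.
The state is a dict: "time_s": time; "qpos": joint angles; "qvel": joint speeds; "joint_torque": joint torques, N m; "eef_pos": TCP position; "tool_rot": TCP orientation; "force": force on the tool from outside, world axes, zero at the start; "moment": the same for the moment, N m; "grip_width": finger opening in m; "grip_force": force on a finger pad.
Only numpy, scipy, OpenCV 4.12 (cv2) and the standard library are available. Lean on these libraries where they do the work, as an engineer would, in place of code of your own. Each camera call takes 0.05 s, during which the arm holds its last target. There are 200 camera calls.

### The job

Gauge the length of the loose black grip block in the bench caliper: slide the caliper's jaw open by its round post, lay the block flat on the bed lengthwise between the jaw and the anvil, then slide the jaw shut until it presses the block lightly and squarely against the anvil, and keep up that light pressure for a moment. Press only gently, so that the jaw is not cocked; leave the block gripped between the two, let go, and do not disturb the other loose things on the mat.

Things in the scene. Friction and masses are not known exactly. Their poses are not given: they have to be found in the camera images.
- bench_caliper: Fixed bench caliper: dark bed, beam with scale marks on its far side, upright anvil plate, sliding jaw. Origin: underside of the bed, about where the block's middle belongs. y along the beam from anvil to jaw, x from the open side to the beam, z up. Bed x -38..70, y -70..130, top z 10 mm; beam x 44..60, top z 24 mm; anvil and jaw x -20 to 32 mm or more, top z 28 mm.
- jaw_carriage (a joint): Sliding jaw on the scale, m: its flat face (towards -y) is at y = value - 0.025 in the caliper's frame. 0 to 0.095, + opens; about 2 N of friction, up to 1.5 N more once it pushes the block along; stays where it is left. The anvil's face (towards +y) is nominally at y = -25 mm but left up to 8 mm either side of that, unmeasured: the jaw meets a seated block anywhere from 0.042 to 0.058.
- moving_jaw (a joint): Cocking of the moving jaw about the vertical, rad; 0 is square. Springy play, 8 N m/rad about a line at x = 54 mm. The post is 24 mm nearer to the beam than the block, so 10 N on the post against a block at x = 0 cocks it about 0.03 rad. A closing push of 5 to 9 N on the post (friction included) is right; never cock it beyond 0.06 rad or squeeze the block above 15 N.
- post_grip (a point): Middle of the ribbed round upright thumb post on the moving jaw, 14 mm in diameter, free from z 28 to 66 mm in the caliper's frame; this point is at z = 52 mm, x = 24 mm, 8 mm behind the jaw's face. Nothing else on the caliper is higher than 34 mm.
- block_center (a point): Centre of the grip block, a small black steel block 50 x 26 x 13 mm with fine ribs on its top, about 0.12 kg, lying flat on the mat left of the caliper. Behind the two stands a paper cutter with a raised arm: carry the block well above it or in front of it. x along its 50 mm length, y across its 26 mm width, z up; this point is 6.5 mm above its underside.
- tape_roll_mid (a point): Bystander, leave alone: middle of a green tape roll 67 mm across and 19 mm high, lying flat.
- stopper_mid (a point): Bystander, leave alone: middle of a brown rubber stopper 32 mm across and 28 mm high.
- clip_mid (a point): Bystander, leave alone: a black binder clip 32 x 29 x 36 mm.
- jaw_face (a point): Point on the moving jaw's flat face, at x = 0 and z = 16.5 mm of the caliper's frame; same axes as the caliper while the jaw is square. The middle of a block that touches the jaw is 25 mm from it towards the anvil.
Mind the look-alikes: they are no part of the job. There is more than one size of the part that bears block_center; the job needs the larger.

How it is judged:
On the way, in this order (a step that is already met when the one before it is completed fails the run):
1. the caliper is opened wider than the block is long (value of joint jaw_carriage above 0.061 m), for 0.1 s.
2. the block lies flat on the bed between the jaw and the anvil, let go (z of block_center in the frame of bench_caliper between 0.0145 and 0.0185 m and x of block_center in the frame of bench_caliper between -0.016 and 0.024 m and y of block_center in the frame of bench_caliper between -0.012 and 0.05 m and contact force between the fingers and grip_block below 0.1 N), for 0.2 s.
3. the jaw presses the block, which nothing else pushes, against the anvil with 2 N or more (contact force between moving_jaw and grip_block above 2 N and contact force between the fingers and grip_block below 0.1 N), for 0.2 s.
At the end, for the whole second after the job is handed in: The block lies flat on the bed (its middle between x -16 and +24 mm of the caliper), lengthwise within 0.04 rad, the jaw's face within 1.5 mm of the block's end, the jaw on the scale between 0.04 and 0.06 m and square within 0.03 rad; everything is at rest (y of block_center in the frame of jaw_face between -0.0265 and -0.0235 m and value of joint jaw_carriage between 0.04 and 0.06 m and value of joint moving_jaw between -0.03 and 0.03 rad and angle between the x axis of block_center and the y axis of bench_caliper, either way round below 0.04 rad and angle between block_center's own z axis and vertical below 0.05 rad and x of block_center in the frame of bench_caliper between -0.016 and 0.024 m and z of block_center in the frame of bench_caliper below 0.0185 m and linear speed of grip_block below 0.01 m/s); the robot touches nothing.
It fails at once if the moving jaw is cocked by more than 0.06 rad (value of joint moving_jaw above 0.06 rad or value of joint moving_jaw below -0.06 rad).
It fails at once if the moving jaw squeezes the block with more than 15 N (contact force between moving_jaw and grip_block above 15 N).
It fails at once if a loose bystander is shifted by more than 20 mm (distance of any of tape_roll_mid, stopper_mid, clip_mid from where it was at the start of the episode above 0.02 m).
It also fails if it takes over 61 s, if anything falls off the work surface, if the arm or the gripper's body presses on something with over 40 N, if the wrist force passes 120 N, or if a joint passes its speed limit or range.

## Working session

There is one attempt and no reset: what is moved stays moved. The work goes in short steps, each a Python script; the robot and the scene stay as the last script left them, time stands still between calls to the robot, and variables do not carry over. Pictures are saved under pics/ and viewed, at most 10 in all, crops included, and the job is handed in when it is done.

```bash
mkdir -p pics; ls; cat > h.py <<'E'
import numpy as np, cv2
from workcell import ctrl
def cam(n):
    s=ctrl.get_state(); d=ctrl.get_image(n)
    im=cv2.cvtColor(d["color"],cv2.COLOR_RGB2BGR); h=im.shape[0]
    f=h/2/np.tan(np.radians(d["fovy"])/2)
    K=np.array([[f,0,d["cx"]],[0,f,d["cy"]],[0,0,1]])
    if n=="wrist":
        from scipy.spatial.transform import Rotation as Ro
        T=np.array(d["tool_from_camera"]); Rt=Ro.from_euler("xyz",s["tool_rot"]).as_matrix()
        Rwc=Rt@T[:3,:3]; c=Rt@T[:3,3]+np.array(s["eef_pos"])
        R=Rwc.T; t=-R@c
    else:
        R=cv2.Rodrigues(np.array(d["rvec"],float))[0]; t=np.array(d["tvec"],float).ravel()
    return dict(im=im,K=K,R=R,t=t)
def save(c,n):
    cv2.imwrite(f"pics/{n}.png",c["im"]); np.savez(f"pics/{n}.npz",**c)
def load(n): return dict(np.load(f"pics/{n}.npz"))
def ray(c,px,z):
    px=np.atleast_2d(np.array(px,float)); d=np.c_[px,np.ones(len(px))]@np.linalg.inv(c["K"]).T@c["R"]
    o=-c["R"].T@c["t"]; return o+d*((z-o[2])/d[:,2])[:,None]
def proj(c,P):
    P=np.atleast_2d(P)@c["R"].T+c["t"]; q=P@c["K"].T; return q[:,:2]/q[:,2:]
E
python3 - <<'E'
from h import *
for n in("scene","top","wrist"):
    c=cam(n); save(c,n+"0"); print(n,-c["R"].T@c["t"])
s=ctrl.get_state();print(s["tool_rot"],s["force"],ctrl.hold_point_z,s["time_s"])
a=[load(n+"0")["im"] for n in("top","scene")]
cv2.imwrite("pics/a.png",cv2.resize(a[0],(800,600),interpolation=2)); cv2.imwrite("pics/b.png",cv2.resize(a[1],(800,600),interpolation=2))
E
```

```text
pics
scene [0.10184651 1.03308445 0.90116371]
top [0.38632132 0.1291078  1.06259893]
wrist [0.10724426 0.61867392 0.38350114]
[-3.14011644e+00 -2.05988592e-04  2.85878788e+00] [ 0.39278365 -0.52016304 -0.32499492] 0.1635 0.15
```

View pics/a.png

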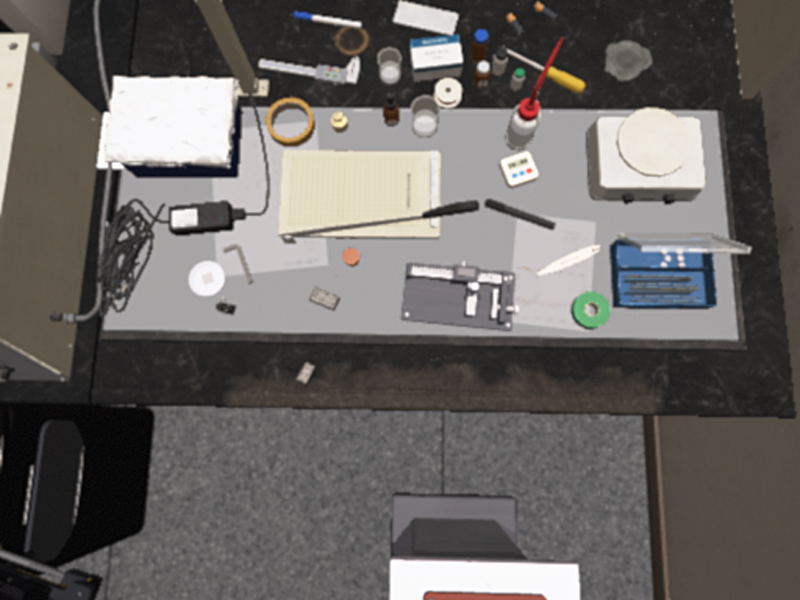

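View pics/b.png

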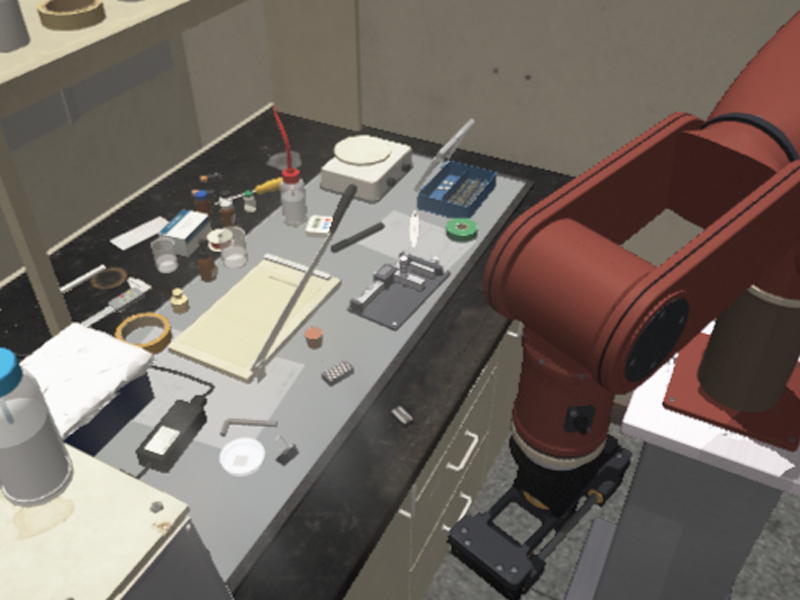

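The top view (800x600 px) shows the caliper at (403-516, 263-330), with the post near (472,287) and the anvil near (495,303), so y points image-left.

Candidates for the block:
- A ribbed dark block on the mat at (324,298). It is the larger one and is left of the caliper, so I choose it.
- A small ribbed block on the bench edge at (305,372), which is the smaller size.
- The binder clip at (226,307).
- The brown stopper at (350,257).

Next I check it from the wrist.

```bash
python3 - <<'E'
from h import *
c=load("top0"); k=.64
for n,p,z in [("block",(324,298),.013),("small",(305,372),.013),("bedTL",(405,263),.01),("bedBL",(401,321),.01),("bedBR",(512,330),.01),("bedTR",(516,270),.01),("post",(472,287),.06)]:
    print(n,ray(c,[(p[0]*k,p[1]*k)],z).round(3))
B=ray(c,[(324*k,298*k)],.013)[0]; C=ray(c,[(470*k,295*k)],.02)[0]
M=(B+C)/2
from scipy.spatial.transform import Rotation as Ro
w=cam("wrist"); s=ctrl.get_state(); Rt=Ro.from_euler("xyz",s["tool_rot"]).as_matrix()
off=Rt.T@(-w["R"].T@w["t"]-np.array(s["eef_pos"])); print("cam in tool",off, "view dir tool",Rt.T@w["R"][2], "img x",Rt.T@w["R"][0])
for yaw in (0,np.pi/2,-np.pi/2,np.pi):
    o=Ro.from_euler("xyz",[np.pi,0,yaw]).as_matrix()@off
    for T in (B,C):
        p=[T[0]-o[0],T[1]-o[1],.33]; print(yaw,np.round(p,3),ctrl.inverse_kinematics(p,[np.pi,0,yaw]))
E
```

```text
block [[0.601 0.29  0.013]]
small [[0.465 0.319 0.013]]
bedTL [[0.67  0.143 0.01 ]]
bedBL [[0.561 0.148 0.01 ]]
bedBR [[ 0.547 -0.053  0.01 ]]
bedTR [[ 0.659 -0.062  0.01 ]]
post [[0.615 0.024 0.06 ]]
cam in tool [ 0.06960917 -0.00074888  0.02040698] view dir tool [-2.56570169e-01 -3.64605244e-04  9.66525538e-01] img x [-5.56826109e-04  9.99999819e-01  2.29419917e-04]
0 [0.531 0.29  0.33 ] [ 3.68594087e-01  2.35631011e-01  1.65285488e+00 -4.44089210e-16
  1.25310676e+00  1.93939041e+00]
0 [0.539 0.023 0.33 ] [-1.03814288e-01  8.39339160e-02  1.82433376e+00 -4.44089210e-16
  1.23332498e+00  1.46698204e+00]
1.5707963267948966 [0.602 0.221 0.33 ] [ 2.28509667e-01  3.16910977e-01  1.55354138e+00 -4.44089210e-16
  1.27114029e+00  2.28509667e-01]
1.5707963267948966 [ 0.61  -0.046  0.33 ] [-0.20427504  0.24971964  1.63600271  0.          1.25587031 -0.20427504]
-1.5707963267948966 [0.6  0.36 0.33] None
-1.5707963267948966 [0.608 0.093 0.33 ] None
3.141592653589793 [0.671 0.291 0.33 ] [ 0.30169172  0.52376989  1.27928196  0.          1.3385408  -1.2691046 ]
3.141592653589793 [0.678 0.024 0.33 ] [-0.08017573  0.40311946  1.44284752  0.          1.29562568 -1.65097205]
```

```bash
python3 - <<'E'
from h import *
pi=np.pi
ctrl.move_to([.56,.29,.40],[pi,0,pi/2]); save(cam("wrist"),"wb")
ctrl.move_to([.57,.04,.40],[pi,0,0]); save(cam("wrist"),"wc")
print(ctrl.get_state()["time_s"],ctrl.get_state()["force"])
b=load("wb");c=load("wc")
p=proj(b,[.601,.29,.01])[0].astype(int);print(p)
q=proj(c,[.61,.03,.02])[0].astype(int);print(q)
def crop(im,p,r): return cv2.resize(im[max(0,p[1]-r):p[1]+r,max(0,p[0]-r):p[0]+r],(400,400),interpolation=2)
cv2.imwrite("pics/wb2.png",crop(b["im"],p,70)); cv2.imwrite("pics/wc2.png",cv2.resize(c["im"],(800,600),interpolation=2))
E
```

```text
3.1667 [ 0.25982604 -0.16733664 -0.08946733]
[291 167]
[269 138]
```

View pics/wb2.png

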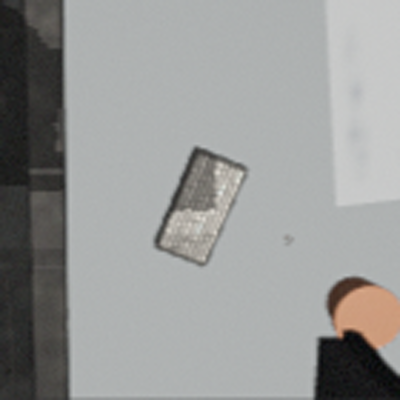

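View pics/wc2.png

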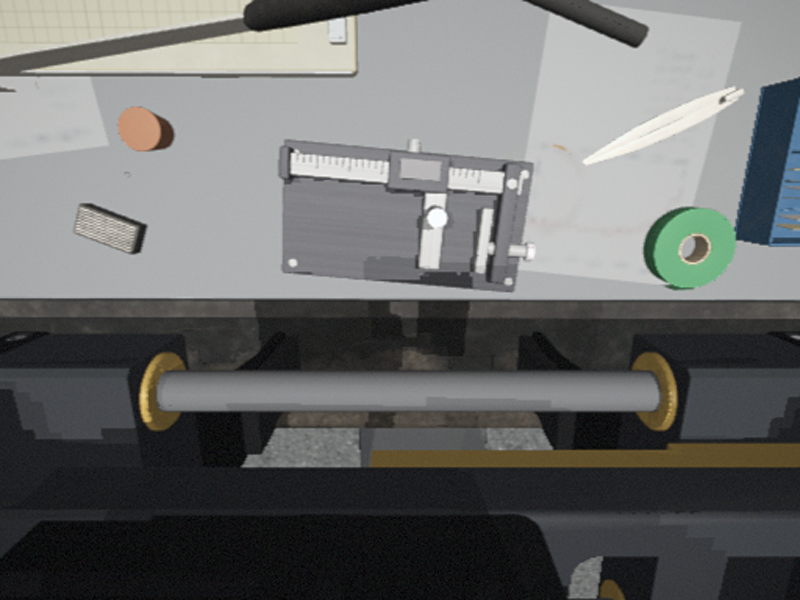

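The crop shows the ribbed block with top-face corners at about (202,148), (247,167), (204,264) and (155,245). Its 2:1 shape matches the 50x26 block, and the brown stopper is at lower right. In the caliper view (800x600) the post top is at (436,217), the jaw at (430,240), the anvil plate at (485,240), and the bed's near corners at (283,273) and (514,291).

```bash
python3 - <<'E'
from h import *
for n,g in (("wb",(291,167)),("wc",(70,146))):
    b=load(n); im=b["im"].astype(int); x,y=g
    sub=b["im"][y-30:y+30,x-35:x+35]; lab=cv2.cvtColor(sub,cv2.COLOR_BGR2LAB).astype(float)
    m=(np.linalg.norm(lab-np.median(lab.reshape(-1,3),axis=0),axis=2)>18).astype(np.uint8)
    m=cv2.morphologyEx(m,cv2.MORPH_CLOSE,np.ones((5,5)))
    cs=sorted(cv2.findContours(m,0,1)[0],key=lambda q:-cv2.contourArea(q))
    cs=[q for q in cs if cv2.pointPolygonTest(cv2.convexHull(q),(35.,30.),True)>-12][:1]
    P=ray(b,cs[0][:,0]+[x-35,y-30],.009)[:,:2]
    r=cv2.minAreaRect((P*1000).astype(np.float32)); print(n,r)
c=load("wc")
px=np.array([(283,273),(514,291),(532,162),(436,217),(427,267),(480,270),(490,270)])*.64
L,Rr,F=ray(c,px[:3],.01)
v=L-Rr; print(np.linalg.norm(v),np.linalg.norm(F-Rr)); yv=v/np.linalg.norm(v); xv=np.array([yv[1],-yv[0],0])
mid=(L+Rr)/2; O=mid-xv*-.038-yv*.030; O[2]=0
print("O",O,"yaw",np.arctan2(xv[1],xv[0]))
def loc(p): return (p-O)@xv,(p-O)@yv
print("post",loc(ray(c,px[3:4],.066)[0]),"jawtop near",loc(ray(c,px[4:5],.028)[0]),"anvil",loc(ray(c,px[5:6],.028)[0]),loc(ray(c,px[6:7],.028)[0]))
t=load("top0"); 
print("top post",loc(ray(t,[(472*.64,286*.64)],.066)[0]))
im=cv2.resize(c["im"],None,fx=3,fy=3,interpolation=2)
def P(x,y,z):return tuple((proj(c,O+xv*x+yv*y+[0,0,z])[0]*3).astype(int))
for q in [(-.038,-.07,.01),(-.038,.13,.01),(.07,-.07,.01),(.07,.13,.01),(.044,0,.024),(.060,0,.024)]: cv2.circle(im,P(*q),4,(0,0,255),1)
cv2.imwrite("pics/ov.png",im[230:590,480:1080])
E
```

```text
wb ((599.1132202148438, 287.6592712402344), (52.67622756958008, 29.388809204101562), 67.99396514892578)
wc ((598.2442626953125, 292.652587890625), (57.80533981323242, 30.67555046081543), 68.16980743408203)
0.20163388582663508 0.10848529399699545
O [0.58779609 0.01507833 0.        ] yaw -0.07775064364132579
post (np.float64(0.024682234689296152), np.float64(0.007284584417300927)) jawtop near (np.float64(-0.01927690414531453), np.float64(0.008097816829241643)) anvil (np.float64(-0.01829992631126864), np.float64(-0.03556787894874368)) (np.float64(-0.017643830534336408), np.float64(-0.04376363023674447))
top post (np.float64(0.026464278664559897), np.float64(0.011696144077398088))
```

View pics/ov.png

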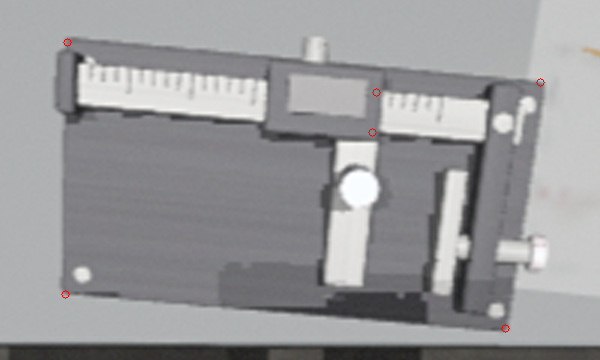

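The overlay dots land on the bed corners, so the pose is good. The post is at y≈8 mm and the anvil face at about y≈-33 mm. Before reaching, I check the cutter arm's geometry by triangulation.

```bash
python3 - <<'E'
from h import *
t=load("top0");s=load("scene0")
M=lambda c:c["K"]@np.c_[c["R"],c["t"]]
for a,b in (((288,238),(260,365)),((478,207),(352,190)),((425,213),(325,240))):
    X=cv2.triangulatePoints(M(t),M(s),np.array(a,float)*.64,np.array(b,float)*.64);print((X[:3]/X[3]).ravel().round(3))
print(ray(t,np.array([(285,236),(440,240)])*.64,0.01).round(3), ray(t,np.array([(350,257),(226,307),(591,310)])*.64,.02).round(3))
E
```

```text
[0.704 0.356 0.04 ]
[0.713 0.028 0.193]
[0.725 0.109 0.13 ]
[[0.72  0.369 0.01 ]
 [0.715 0.078 0.01 ]] [[ 0.678  0.244  0.02 ]
 [ 0.58   0.468  0.02 ]
 [ 0.584 -0.193  0.02 ]]
```

```bash
cat >> h.py <<'E'
pi=np.pi
O=np.array([0.5878,0.0151,0.]); CY=-0.0778
xv=np.array([np.cos(CY),np.sin(CY),0]); yv=np.array([-np.sin(CY),np.cos(CY),0])
def W(x,y,z): return O+xv*x+yv*y+np.array([0,0,z])
OR=[pi,0,CY]
def st(m=""):
    s=ctrl.get_state(); d=np.array(s["eef_pos"])-O
    print(m,"t",round(s["time_s"],2),"cal",np.round([d@xv,d@yv,d[2]],4),"F",np.round([np.dot(s["force"],xv),np.dot(s["force"],yv),s["force"][2]],2),"w",round(s["grip_width"],4),"gf",s["grip_force"])
E
python3 - <<'E'
from h import *
ctrl.gripper_to(.04)
ctrl.move_to(W(.024,.009,.30),OR)
ctrl.line_to(W(.024,.009,.222),force_limit=15); st("down")
print(ctrl.line_to(W(.024,.083,.222),rate=.03,force_limit=12)); st("a")
print(ctrl.line_to(W(.024,.088,.222),rate=.01,force_limit=5)); st("b")
ctrl.line_to(W(.024,.083,.222),rate=.03)
ctrl.line_to(W(.024,.083,.30)); 
ctrl.move_to([.54,.08,.40],[pi,0,0]); save(cam("wrist"),"wd"); st()
c=load("wd");im=cv2.resize(c["im"],None,fx=3,fy=3,interpolation=2)
p=proj(c,W(.02,.03,.01))[0]*3;x,y=int(p[0]),int(p[1]); x0,y0=max(0,x-400),max(0,y-250); print(x0,y0)
cv2.imwrite("pics/wd2.png",im[y0:y0+500,x0:x0+800])
E
```

```text
down t 5.38 cal [0.0247 0.0091 0.2237] F [ 0.15 -0.05  0.24] w 0.0404 gf 0.0
False
a t 7.99 cal [0.024  0.0829 0.2221] F [ 1.45 -1.36 -0.53] w 0.0398 gf 0.919045401387848
False
b t 8.64 cal [0.024  0.0881 0.2221] F [ 1.75 -1.45 -0.43] w 0.0403 gf 0.6678712251596153
 t 10.25 cal [-0.0527  0.061   0.3977] F [ 0.02 -0.1  -0.08] w 0.0398 gf 0.0
467 89
```

View pics/wd2.png

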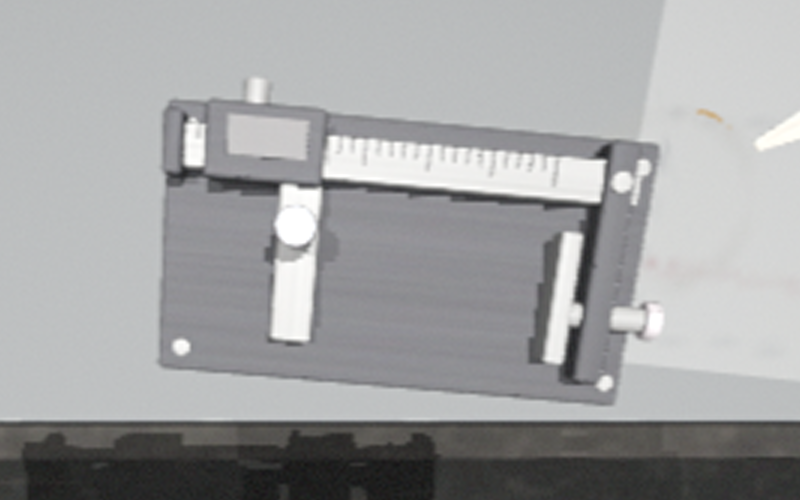

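The jaw is open: its face's top edge runs (322,190)-(310,342), the post is at (296,226), and the anvil's face edge is (562,233)-(543,360). Next I compute the gap, then pick up the block lengthwise, which keeps the gripper body clear of the cutter arm.

```bash
python3 - <<'E'
from h import *
c=load("wd")
for n,p,z in (("post",(296,226),.066),("jaw",(321,195),.028),("jaw",(310,342),.028),("anv",(562,233),.028),("anv",(543,360),.028)):
    P=ray(c,[((p[0]+467)/3,(p[1]+89)/3)],z)[0]-O; print(n,P@xv,P@yv)
B=np.array([.599,.289,0]); BO=[pi,0,np.radians(68-90)]
ctrl.gripper_to(.074)
ctrl.move_to(B+[0,0,.30],BO)
ctrl.line_to(B+[0,0,.22]); print(ctrl.line_to(B+[0,0,.1855],rate=.04,force_limit=10)); st("dn")
ctrl.gripper_to(.03,effort=15); st("grip")
ctrl.line_to(B+[0,0,.24],rate=.08); st("up")
save(cam("wrist"),"we"); cv2.imwrite("pics/we2.png",load("we")["im"])
E
```

```text
post 0.025114040799891057 0.0735502666963383
jaw 0.03874693107215839 0.06543091775510136
jaw -0.01946398544085298 0.06546226065719711
anv 0.031680115859282654 -0.03231011218826392
anv -0.019464856440332804 -0.03209153768314659
True
dn t 13.44 cal [-0.0104  0.2739  0.1902] F [-1.24 -1.32  6.  ] w 0.0741 gf 2.9945148364640772
grip t 13.99 cal [-0.0104  0.274   0.1902] F [1.06 2.19 5.31] w 0.0498 gf 15.793517744241399
up t 14.78 cal [-0.0103  0.2738  0.2398] F [-0.38  0.18 -2.4 ] w 0.05 gf 14.999884217977524
```

View pics/we2.png

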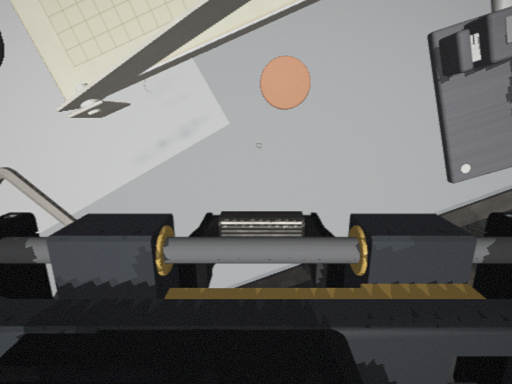

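The wrist view shows the block held lengthwise (width 50 mm) and level between the fingers at about (260,225), with the stopper undisturbed. Next I place it.

```bash
python3 - <<'E'
from h import *
B=np.array([.599,.289,.30]); ctrl.line_to(B)
y=.0166
ctrl.move_to(W(0,y,.30),OR); 
ctrl.line_to(W(0,y,.215),rate=.1); ctrl.pause(.2); st("above")
print(ctrl.line_to(W(0,y,.193),rate=.015,force_limit=4)); st("touch")
save(cam("wrist"),"wf")
E
```

```text
above t 17.58 cal [0.0004 0.0166 0.2159] F [-0.49  0.8  -1.1 ] w 0.05 gf 14.99985471367836
True
touch t 18.55 cal [-0.      0.0166  0.2002] F [-0.99 -0.17  3.94] w 0.0499 gf 17.456621173478197
```

```bash
python3 - <<'E'
from h import *
y=.0166
ctrl.gripper_to(.058); st("open"); ctrl.pause(.3)
ctrl.line_to(W(0,y,.30),rate=.08); st("up")
ctrl.move_to([.54,.08,.40],[pi,0,0]); save(cam("wrist"),"wg"); st()
c=load("wg");im=cv2.resize(c["im"],None,fx=3,fy=3,interpolation=2)
cv2.imwrite("pics/wg2.png",im[89:589,467:1267])
E
```

```text
open t 19.09 cal [0.     0.0159 0.2002] F [-0.94 -3.4   5.3 ] w 0.0579 gf 2.688975117634982
up t 20.8 cal [-0.0003  0.0166  0.2992] F [-0.5   0.51  0.43] w 0.058 gf 0.0
 t 21.41 cal [-0.0529  0.0609  0.399 ] F [ 0.53  0.01 -0.08] w 0.058 gf 0.0
```

View pics/wg2.png

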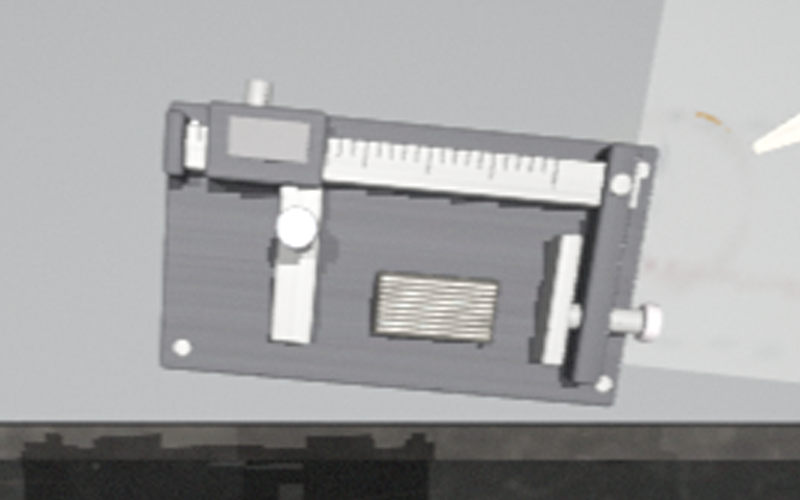

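The block lies flat and lengthwise between the jaw and the anvil, centred near (437,308) in the crop. Next I close gently.

```bash
python3 - <<'E'
from h import *
ctrl.gripper_to(.04)
ctrl.move_to(W(.024,.0735,.30),OR)
ctrl.line_to(W(.024,.0735,.222),force_limit=15); ctrl.pause(.3)
fy=lambda:np.dot(ctrl.get_state()["force"],yv)
t0=fy(); st("down")
print(ctrl.line_to(W(.024,.040,.222),rate=.03,force_limit=7)); st("a")
print(ctrl.line_to(W(.024,.019,.222),rate=.02,force_limit=7)); st("b")
c=.019
while c>.004:
    c-=.0003; ctrl.line_to(W(.024,c,.222),rate=.006)
    f=fy()-t0
    if f>4: print(round(c,4),round(f,2))
    if f>6.3 or ctrl.get_state()["time_s"]>50: break
ctrl.pause(.5); st("press"); print(fy()-t0)
E
```

```text
down t 23.6 cal [0.0244 0.0736 0.2231] F [ 0.42 -0.84 -0.06] w 0.0404 gf 0.0
False
a t 24.87 cal [0.024 0.04  0.222] F [ 0.11  1.05 -0.56] w 0.0401 gf 0.4097044837544672
False
b t 26.07 cal [0.024  0.0189 0.222 ] F [-0.37  1.17 -0.87] w 0.0401 gf 0.6105228788510431
0.0181 4.27
0.0166 4.12
0.0163 4.26
0.0154 4.46
0.0151 5.33
0.0148 6.88
press t 30.07 cal [0.024  0.0153 0.222 ] F [-0.05  5.21 -0.86] w 0.0404 gf 2.950279751094058
6.056137686699528
```

```bash
python3 - <<'E'
from h import *
def f():
    v=[]
    for _ in range(8): ctrl.pause(.03); v.append(np.dot(ctrl.get_state()["force"],yv))
    return np.mean(v)
print(f())
c=.0148
while c>.013:
    a=f(); print(round(c,5),a)
    if a>6.6: break
    c-=.00015; ctrl.line_to(W(.024,c,.222),rate=.005)
ctrl.pause(.6); print(f()); st()
for k in range(3):
    ctrl.line_to(W(.024,c+.0005*(k+1)**2,.222),rate=.005)
ctrl.line_to(W(.024,c+.013,.222),rate=.02); ctrl.pause(.2); print("free",f())
ctrl.line_to(W(.024,c+.013,.30),rate=.1)
ctrl.move_to([.54,.08,.40],[pi,0,0]); save(cam("wrist"),"wh"); st()
cc=load("wh");im=cv2.resize(cc["im"],None,fx=3,fy=3,interpolation=2)
cv2.imwrite("pics/wh2.png",im[89:589,467:1267])
E
```

```text
6.350657481880951
0.0148 6.254362444293401
0.01465 6.760681891087792
6.257332331335565
 t 31.98 cal [0.024  0.0152 0.222 ] F [0.64 6.35 0.07] w 0.0402 gf 3.180190867278725
free 0.3919004779757303
 t 35.94 cal [-0.0526  0.0607  0.398 ] F [-0.04 -0.25 -1.03] w 0.0401 gf 0.0
```

View pics/wh2.png

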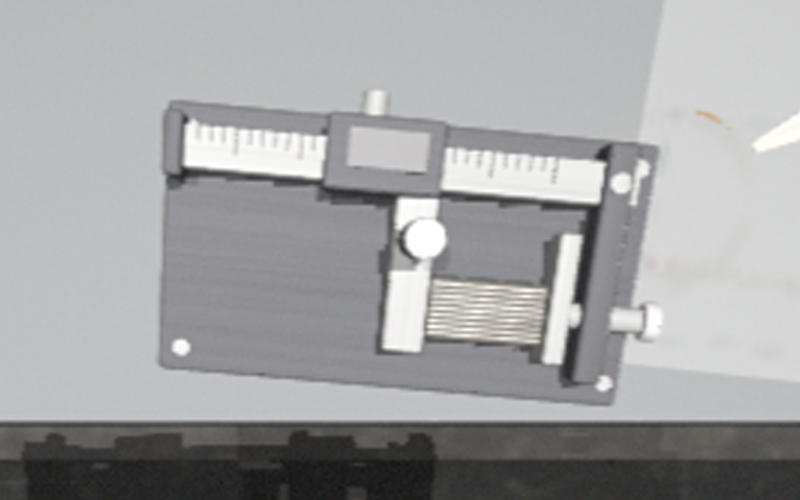

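The block is gripped squarely between the jaw (face at about x=428) and the anvil (about x=547), and the robot is clear of it. I'm handing in.

```bash
python3 -c "
from h import *
print(ctrl.close_job())"
```

```text
the job is handed in; nothing more can be done
None
```

The job is handed in, verdict not shown: the block lies flat and looks square between jaw and anvil, closed with about 6 N on the post for over a second, then let go, at about 36 s of the 61 s allowed.

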